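# Return a room key fob through the spring flap

### The arm

A 6-joint arm with a two-finger parallel gripper is mounted at the origin on the work surface. World frame = base frame: x ahead of the robot, y to its left, z up, the work surface at z = 0. Lengths are in mm, angles in rad, forces in N, time in s.
With the tool pointing down it reaches from about 300 to 775 mm from the base axis. Payload 14.6 kg.
Tool frame: the origin (TCP) lies on the mounting face of the last link; the fingertips stand 199 mm ahead of it and the grasp point (between the pads) lies 180 mm ahead of it; z points along the fingers, y is the line along which they close (so a half turn about z gives the same grasp; the last joint's range is limited). The gripper opens to 94 mm and grips with 3 to 60 N. Pads are 16 mm wide; open, the fingers measure 119 mm over their backs; the gripper's body (75 mm by 177 mm) begins 78 mm behind the grasp point.
Start: joints at [1.084, 0.3, 1.521, -0, 1.321, -0.067], TCP at [224.165, 502.236, 404.646] pointing down, gripper open.
Joint ranges: [-3.03, 3.03], [-0.79, 2.21], [0.23, 2.52], [-1.04, 4.18], [0, 3.07], [-2.55, 2.55]. Speed limits (rad/s): [2.22, 2.22, 2.57, 3.14, 3.14, 3.14].

### API

Orientations are given as [roll, pitch, yaw] about the fixed x, y, z axes, in that order (R = Rz(yaw) Ry(pitch) Rx(roll)).
In Python, from cell import manip gives the robot as it stands. The module is installed in compiled form; this text tells all that it offers.
- The arm moves only by the shell command python3 -m creep 'ROWS' [FORCE]. ROWS is a JSON object of lists of equal length, an entry for each row: "slide": the shift along the world's x, y, z in cm, a list of three; "turn": the turn about the world's z in rad; "claw": the opening, from 0 (shut) to 1 (fully open). A call has 1 to 8 rows; each row shifts and turns the commanded pose from where the row before left it; what a row does not reach is not made up. A row lasts 1/8 s, in which the tool goes at most 62.5 mm and 10.7 degrees, less where a joint would pass 70% of its speed; a pose out of reach is approached as far as the arm can. A call with a gripper value outside its range is refused whole. The fingers move at their own pace and stop on an object; FORCE is the grip in N (left out, the last holds). Time passes only in rows, so rows that do not move let the fingers close. It gives the time, the measured TCP pose, the force, the opening and the grip force at its end, in the units of the state.
- manip.read_state(): the state, without advancing time (a new reading comes with each control period).
- manip.camera(name): name is "scene" or "side" or "wrist"; returns (picture, depth): 480x640x3 uint8, red, green, blue; 480x640 float32, mm along the optical axis (not along the pixel's ray), 0 where there is no reading.
- manip.calibration(name): a dict with "intrinsics" (3x3 intrinsics, pixels), "pose" (4x4, takes a point from camera to world coordinates). Camera axes: x right, y up, looking along -z (the intrinsics and any distortion apply to the point x, -y, -z); pixel columns grow to the right and rows downward; lengths in mm; the calibration is good to about 2 mm. A picture is of the moment at which its call begins: read the wrist's pose just before it. calibration takes no time and is no camera call; for the wrist camera it gives the pose at the moment of the call.
- manip.sign_off(): hands the job in; it is judged then, once.
Trained networks look in the newest picture that a camera, given by its name, has taken for a name from the list of things; names that differ only in an ending like _2 or _b are one class to them, and where a whole thing is asked for, a point or a joint stands for the part that bears it (a point fixed in the world has none). Each returns a list of dicts, best first, with "score" (0 to 1); they miss things now and then, are a little off and sometimes report something else, mostly with a low value. They report only what shows in the picture. A call takes as long as a camera call. They do not tell look-alikes from the thing itself.
- manip.cut_out(query, camera): "mask" (480x640 bool, what is visible of it) and "position" ([column, row] in pixels, amid what is visible of it).
The state is a dict: "clock": time; "joints": joint angles; "qd": joint speeds; "effort": joint torques, N m; "eef_pos": TCP position; "eef_rot": TCP orientation; "wrist_force": force on the tool from outside, world axes, zero at the start; "moment": the same for the moment, N m; "finger_gap": finger opening in mm; "finger_force": force on a finger pad.
Only numpy, scipy, OpenCV 4.12 (cv2) and the standard library are available. Lean on these libraries where they do the work, as an engineer would, in place of code of your own. Each camera call takes 0.05 s, during which the arm holds its last target. There are 200 camera calls.

### The job

Return the pink key fob lying on the marble ledge of the lobby's key return box: push its white wing with one finger to swing the spring-loaded brass flap open, and with the other finger push the fob through the slot, keeping the flap held open until the fob has dropped into the box. Only push the fob: do not lift it, and do not use it to press the flap open. Then draw back so that the flap swings shut, and leave the bell, tumbler and bottle undisturbed.

Things in the scene. Friction and masses are not known exactly. Their poses are not given: they have to be found in the camera images.
- box: Key return box of wood, brass trim, clear roof; fixed. Origin: table level under the middle of the slot face; +x into the box, +y left, z up. In its frame, mm: marble entry ledge with top at z 60, x -131 to 0, y -95 to 95; slot face upright at x 0; inside, x 0 to 137, y -87 to 87, the floor is at z 6. Roof top z 108. Brass kerb along the ledge at y -68 to -64, z up to 72.
- slot (a point): Middle of the slot's sill (box x 0, y 0, z 60 mm). The slot is open for y -66 to +66, z 60 to 92 mm; a lintel at z 92 to 104 lies above it, so upright fingers can go only up to the face. A fob pushed until its middle is well past the ledge's end at box x 0 tips over and falls in.
- flap (a joint): Flap, rad: 0 shut, grows as it swings into the box, stop at 1.05; upright hinge, spring-shut in about 0.5 s (0.15 N m shut, 0.25 at 1 rad: 5 to 9 N at a finger on the wing). Rigid V of two 3 mm plates, box z 63 to 91 mm: brass flap, 125 mm, shuts the slot from the hinge towards -y; white slippery nylon push wing, 66 mm, stands out over the ledge at 65 degrees.
- hinge (a point): The flap's upright hinge axis, at half height (box x 3, y +62, z 77 mm).
- wing_tip (a point): Free outer end of the push wing, at half its height; when shut 60 mm to -x and 28 mm to -y of the hinge (box frame). A finger (15 mm wide) at box y about +42 mm pushing along +x meets it here and slides along the wing; close to the face the flap is at 0.75 to 0.95 rad. The flap always opens ahead of a fob pushed level with it.
- fob: Pink key fob with a blue band and a brass dot on top: a block 36 (x) by 32 (y) by 18 mm high, about 80 g, loose on the marble ledge. Origin: centre of its underside; lies roughly square to the slot, its middle 36 to 66 mm before the slot face and at box y -30 to -40 mm.
- bell: Brass desk bell, 72 mm across, 48 mm high, loose on the table beside the box; origin: centre of its underside. Leave alone.
- tumbler: Pink open tumbler, 60 mm across, 70 mm high, loose on the table beside the box; origin: centre of its underside. Leave alone.
- lotion: Bronze bottle with a brass cap, 44 mm across, 110 mm high, loose on the table beside the box; origin: centre of its underside. Leave alone.
There are look-alikes about, which are no part of the job. Of the things like the fob, leave any that is black, orange or turquoise; of the rest the smaller one is meant.

How it is judged (in metres and radians):
On the way, in this order (a step that is already met when the one before it is completed fails the run):
1. a finger swings the flap open while the fob is still on the ledge (value of joint flap above 0.3 rad and contact force between the fingers and flap above 0.3 N and z of fob in the frame of box above 0.055 m).
2. the fob drops in behind the slot face while a finger still holds the flap open (value of joint flap above 0.3 rad and contact force between the fingers and flap above 0.3 N and z of fob in the frame of box below 0.045 m and x of fob in the frame of box above 0.001 m).
At the end, for the whole second after the job is handed in: The fob rests inside the box, below the ledge (its underside's centre under 45 mm above the table) and behind the slot face; the flap is shut (under 0.06 rad); bell, tumbler and bottle are upright and within 15 mm of where they stood (x of fob in the frame of box between 0.001 and 0.14 m and y of fob in the frame of box between -0.09 and 0.09 m and z of fob in the frame of box below 0.045 m and linear speed of fob below 0.02 m/s and value of joint flap below 0.06 rad and distance of each of bell, tumbler, lotion from where it was at the start of the episode below 0.015 m and angle between each of bell, tumbler, lotion's own z axis and vertical below 0.15 rad); the robot touches nothing.
It fails at once if the fob is lifted off the ledge (more than 12 mm) (z of fob in the frame of box above 0.072 m).
It fails at once if the fob is used to press the flap open (over 1 N on it while still on the ledge) (contact force between fob and flap above 1 N and z of fob in the frame of box above 0.055 m).
It fails at once if a bystander is pushed or knocked (distance of any of bell, tumbler, lotion from where it was at the start of the episode above 0.03 m).
It also fails if it takes over 38 s, if anything falls off the work surface, if the arm or the gripper's body presses on something with over 40 N, if the wrist force passes 120 N, or if a joint passes its speed limit or range.

## Working session

There is one attempt and no reset: what is moved stays moved. The work goes in short steps, Python scripts to look and compute and a shell command to move; the robot and the scene stay as the last step left them, time stands still between calls to the robot, and variables do not carry over. Pictures are saved under pics/ and viewed, at most 10 in all, crops included, and the job is handed in when it is done.

```bash
mkdir -p pics; cat > h.py <<'E'
import numpy as np, cv2
from cell import manip
def world(cam,d,px):
    c=manip.calibration(cam);K=np.array(c['intrinsics']);T=np.array(c['pose'])
    px=np.atleast_2d(px).astype(int); z=d[px[:,1],px[:,0]]
    x=(px[:,0]-K[0,2])/K[0,0]*z; y=(px[:,1]-K[1,2])/K[1,1]*z
    return (T@np.c_[x,-y,-z,np.ones(len(z))].T).T[:,:3]
def save(cam,name):
    p,d=manip.camera(cam); cv2.imwrite('pics/'+name,p[:,:,::-1]); return p,d
E
python3 - <<'E'
from h import *
np.set_printoptions(precision=1,suppress=True)
for cam in ['scene','side']:
    p,d=save(cam,cam+'0.png'); print(cam,manip.calibration(cam))
    np.save('pics/'+cam+'0.npy',d)
    for q in ['fob','box','flap','bell','tumbler','lotion','wing_tip']:
        for r in manip.cut_out(q,cam):
            v,u=np.nonzero(r['mask']); w=world(cam,d,np.c_[u,v]); w=w[d[v,u]>0]
            if len(w): print(q,round(r['score'],2),np.array(r['position']),np.median(w,0),np.percentile(w,2,axis=0),np.percentile(w,98,axis=0))
print(manip.read_state())
E
```

```text
scene {'intrinsics': array([[564.3,   0. , 310. ],
       [  0. , 564.3, 249.5],
       [  0. ,   0. ,   1. ]]), 'pose': array([[   0.7,   -0.5,    0.5,  949.2],
       [   0.7,    0.6,   -0.5, -353.8],
       [  -0. ,    0.7,    0.8,  721.9],
       [   0. ,    0. ,    0. ,    1. ]])}
fob 0.69 [250.5 261.3] [502.2 -26.7  77.8] [479.7 -42.6  64.7] [516.9  -8.   80.8]
fob 0.65 [142.9 312.8] [ 420.4 -182.2   24.5] [ 388.1 -204.3    2.2] [ 439.4 -158.    28.6]
fob 0.65 [281.5 180.9] [360.4 176.   17.4] [340.5 161.6   3.3] [371.7 196.7  21.1]
fob 0.64 [232.1 215.5] [354.1  51.1  17.6] [329.2  33.5   3.2] [370.2  72.1  20.8]
fob 0.61 [175.8 250.5] [351.  -69.9  22.9] [321.1 -93.5   3.6] [370.4 -43.5  26.5]
box 0.6 [298.7 292.3] [618.1 -29.5 106.3] [ 426.9 -118.7   12.7] [709.   91.  110.2]
flap 0.82 [296.4 238.5] [520.3  45.9  80.9] [504.4  40.4  65.3] [544.   52.4  92.3]
bell 0.66 [417.5 275.4] [683.  152.1  26.8] [648.1 131.4   1.5] [709.4 185.9  46.1]
tumbler 0.96 [197.1 358.4] [ 540.4 -181.9   46.1] [ 519.8 -210.2    3. ] [ 574.4 -156.4   71.4]
lotion 0.56 [349.1 198.6] [505.7 188.8  
[... 1138 characters left out ...]
43.6] [665.  160.7   0.1] [696.9 226.5  48.6]
tumbler 0.66 [382.7 369.1] [ 547.3 -181.6   46.6] [ 519.4 -211.1    5.4] [ 572.5 -157.2   70.3]
lotion 0.88 [269.5 202.1] [494.9 185.5  57. ] [476.5 177.6   5.8] [516.4 203.7 109.9]
wing_tip 0.62 [317.5 240. ] [544.   47.3  76.6] [503.9 -45.1  63.1] [567.1  57.5  90.9]
{'clock': 0.8, 'joints': array([ 1.1,  0.3,  1.5,  0. ,  1.3, -0.1]), 'qd': array([ 0.,  0., -0., -0., -0., -0.]), 'effort': array([  0. , -53.2, -35.3,   0.1,   0. ,   0. ]), 'eef_pos': array([224.2, 502.2, 404.7]), 'eef_rot': array([-3.1, -0. ,  2.7]), 'wrist_force': array([-0.4, -0.4,  0.8]), 'moment': array([ 0.,  0., -0.]), 'finger_force': 0.0, 'finger_gap': 94.26453899399874}
```

View pics/scene0.png

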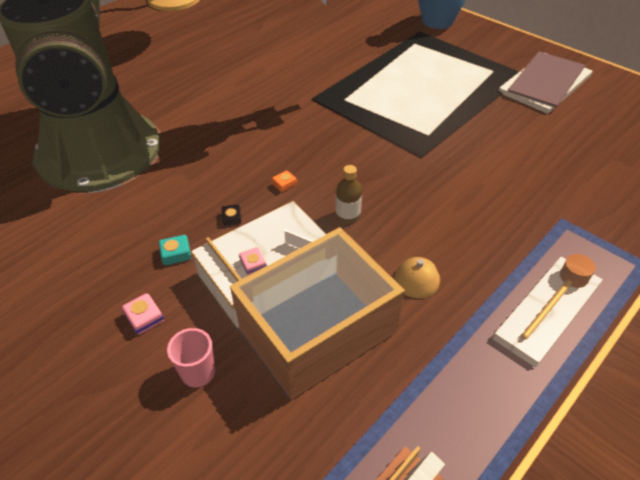

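```bash
python3 - <<'E'
from h import *
np.set_printoptions(precision=2,suppress=True)
v,u=np.mgrid[0:480,0:640]; uv=np.c_[u.ravel(),v.ravel()]
R=[]
for cam in ['scene','side']:
    d=np.load(f'pics/{cam}0.npy'); p=cv2.imread(f'pics/{cam}0.png').reshape(-1,3)
    w=world(cam,d,uv); ok=d.ravel()>0
    roi=ok&(w[:,0]>400)&(w[:,0]<720)&(w[:,1]>-150)&(w[:,1]<130)
    for nm,lo,hi in [('roof',104,113),('ledge',57,62.5),('kerb',68,74)]:
        m=roi&(w[:,2]>lo)&(w[:,2]<hi); q=w[m]
        r=cv2.minAreaRect(q[:,:2].astype(np.float32)); print(cam,nm,m.sum(),np.median(q[:,2]),r,q[:,:2].min(0),q[:,:2].max(0)); print(np.round(cv2.boxPoints(r)).tolist())
    m=roi&(w[:,2]>74)&(w[:,2]<83)&(w[:,0]>465)&(w[:,0]<528)&(w[:,1]<5)&(w[:,1]>-60)
    r=cv2.minAreaRect(w[m][:,:2].astype(np.float32)); print('fobtop',m.sum(),np.median(w[m][:,2]),r)
    print(np.round(cv2.boxPoints(r)).tolist())
print(manip.read_state()['eef_rot'])
E
```

```text
scene roof 12175 108.34343003867593 ((623.3884887695312, -15.27703857421875), (192.18849182128906, 149.38290405273438), 78.5649642944336) [ 533.69 -123.09] [713.7   91.51]
[[531.0, -95.0], [678.0, -124.0], [716.0, 64.0], [569.0, 94.0]]
scene ledge 4713 60.24128861700285 ((558.4508056640625, -2.3760910034179688), (193.05821228027344, 279.9727783203125), 78.77013397216797) [ 403.38 -123.14] [712.85 117.76]
[[402.0, -70.0], [677.0, -124.0], [715.0, 65.0], [440.0, 120.0]]
scene kerb 653 71.32801612888647 ((560.8202514648438, -3.7838287353515625), (189.63523864746094, 275.802734375), 78.48204803466797) [ 412.19 -123.06] [713.43  61.91]
[[407.0, -69.0], [677.0, -124.0], [715.0, 62.0], [445.0, 117.0]]
fobtop 402 78.22719829818635 ((493.9654846191406, -31.25584602355957), (50.192657470703125, 36.815799713134766), 69.02542877197266)
[[468.0, -48.0], [502.0, -61.0], [520.0, -14.0], [486.0, -1.0]]
side roof 8972 107.47066477381125 ((625.1918334960938, -16.371429443359375), (193.5120849609375, 146.75440979003906), 78.4680404663086) [ 535.05 -123.38] [714.88  91.34]
[[534.0, -97.0], [678.0, -126.0], [716.0, 64.0], [573.0, 93.0]]
side ledge 6863 59.56115113174718 ((559.9673461914062, -3.2131805419921875), (195.97463989257812, 276.27197265625), 78.52033233642578) [ 406.   -123.83] [676.43 118.92]
[[405.0, -72.0], [676.0, -127.0], [715.0, 65.0], [444.0, 120.0]]
side kerb 951 70.94935077348123 ((534.6199340820312, -60.75555419921875), (202.53799438476562, 237.051025390625), 26.226882934570312) [ 412.62 -123.21] [677.84  90.32]
[[391.0, 1.0], [496.0, -212.0], [678.0, -122.0], [573.0, 90.0]]
fobtop 430 77.44316892328482 ((497.8638000488281, -22.77831268310547), (32.553436279296875, 36.18166732788086), 70.3769760131836)
[[475.0, -32.0], [509.0, -44.0], [520.0, -14.0], [486.0, -1.0]]
[-3.14 -0.    2.72]
```

The picture shows the pink fob on the ledge at (252,260), with the white wing at about (296,240). The larger pink look-alike is on the table at (143,313). The box yaw is about -0.2 rad and its origin is near (551.5, -1). That puts the fob at about box (-48, -32), and the hinge and wing tip also match their given positions.

```bash
python3 -m creep '{"slide":[[2.5,-5,0],[2.5,-5,0],[2.5,-5,0],[2.5,-5,0],[2.5,-5,0],[2.5,-5,0],[2.5,-5,0],[2.5,-5,0]],"turn":[0.05,0.05,0.05,0.07,0,0,0,0],"claw":[0.66,0.66,0.66,0.66,0.66,0.66,0.66,0.66]}' && python3 -m creep '{"slide":[[2,-4,0],[2,-4,0],[0,0,-3],[0,0,-3],[0,0,0]],"turn":[0,0,0,0,0],"claw":[0.66,0.66,0.66,0.66,0.66]}'
python3 - <<'E'
from h import *
np.set_printoptions(precision=3,suppress=True)
s=manip.read_state();print(s['eef_pos'],s['eef_rot'],s['finger_gap'])
p,d=save('wrist','w1.png'); np.save('pics/w1.npy',d)
o=np.array([551.5,-1]);a=-.2;X=np.array([np.cos(a),np.sin(a)]);Y=np.array([-X[1],X[0]])
for q in ['fob','flap','wing_tip']:
  for r in manip.cut_out(q,'wrist'):
    v,u=np.nonzero(r['mask']); w=world('wrist',d,np.c_[u,v]); w=w[d[v,u]>0]
    if q=='fob': w=w[w[:,2]>w[:,2].max()-6]
    if len(w)<9: continue
    b=np.c_[(w[:,:2]-o)@X,(w[:,:2]-o)@Y]
    print(q,r['score'],np.array(r['position']),np.median(w,0),b.min(0),b.max(0),cv2.minAreaRect(b.astype(np.float32)))
E
```

```text
clock: 1.8
eef_pos: [424.6, 100.4, 404.9]
eef_rot: [3.141, 0.001, 2.942]
wrist_force: [0.7, 1.4, -0.1]
finger_gap: 62.4
finger_force: 0.0
clock: 2.42
eef_pos: [463.9, 22.2, 343.3]
eef_rot: [-3.141, -0.003, 2.942]
wrist_force: [-0.5, 0.1, 0.8]
finger_gap: 61.7
finger_force: 0.0
[463.94   22.164 343.341] [-3.141 -0.003  2.942] 61.728593703580025
fob 0.96 [161.7  86.2] [345.688 -64.85   25.488] [-213.612 -130.654] [-163.828  -77.137] ((-188.76510620117188, -103.8469009399414), (46.279109954833984, 40.83765411376953), 71.2065658569336)
fob 0.88 [ 43.3 213. ] [ 413.828 -178.177   27.193] [-123.345 -224.089] [ -74.022 -179.943] ((-98.71438598632812, -201.81382751464844), (49.11003112792969, 43.81947708129883), 1.1426280736923218)
fob 0.85 [268.4 309.4] [499.661 -18.236  80.55 ] [-66.674 -43.852] [-27.503 -13.336] ((-46.650115966796875, -28.038291931152344), (25.52212905883789, 36.302330017089844), 78.67483520507812)
fob 0.74 [334.3  57.4] [351.244  54.906  19.89 ] [-228.804   -5.142] [-185.846   35.568] ((-207.40919494628906, 14.95877742767334), (31.624208450317383, 35.37582015991211), 63.75916290283203)
fob 0.7 [519.4  27. ] [357.287 180.435  19.849] [-242.588  121.642] [-210.085  157.878] ((-226.4934844970703, 139.86575317382812), (31.915483474731445, 36.02547836303711), 2.029179573059082)
flap 0.7 [362.8 374.5] [549.758  40.178  71.996] [-118.503  -58.213] [43.496 78.49 ] ((-20.064964294433594, -7.515045166015625), (183.1580047607422, 113.69544982910156), 22.984155654907227)
wing_tip 0.91 [368.8 376.7] [549.682  40.491  71.977] [-118.106  -58.185] [43.565 75.518] ((-21.24988555908203, -7.0879974365234375), (173.48495483398438, 114.92098236083984), 21.30239486694336)
```

View pics/w1.png

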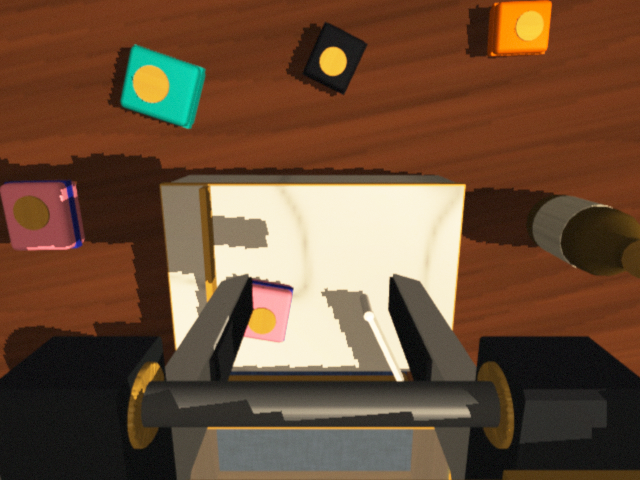

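The wrist view shows the fob at (268,310) under the left finger line and the wing tip at (368,316) inside the right finger line. Both fingers are lined up, so I'll go down and push.

```bash
python3 -m creep '{"slide":[[0,0,-3],[0,0,-3],[0,0,-1.8],[0,0,0]],"turn":[0,0,0,0],"claw":[0.66,0.66,0.66,0.66]}' && python3 -m creep '{"slide":[[0.98,-0.2,0],[0.98,-0.2,0],[0.78,-0.16,0],[0.78,-0.16,0],[0.78,-0.16,0],[0.49,-0.1,0],[0,0,0]],"turn":[0,0,0,0,0,0,0],"claw":[0.66,0.66,0.66,0.66,0.66,0.66,0.66]}'
python3 - <<'E'
from h import *
p,d=save('scene','s2.png'); cv2.imwrite('pics/s2c.png',cv2.resize(p[150:350,150:420,::-1],None,fx=2.5,fy=2.5))
p,d=save('side','d2.png'); cv2.imwrite('pics/d2c.png',cv2.resize(p[150:350,200:470,::-1],None,fx=2.5,fy=2.5))
E
```

```text
clock: 3.12
eef_pos: [464.2, 22.3, 266.7]
eef_rot: [-3.141, -0.001, 2.942]
wrist_force: [-0.5, -0.1, 0.9]
finger_gap: 61.9
finger_force: 0.0
clock: 4.0
eef_pos: [512.3, 12.4, 266.6]
eef_rot: [3.141, 0.0, 2.942]
wrist_force: [-0.4, 3.1, 0.3]
finger_gap: 62.4
finger_force: 1.8
```

View pics/d2c.png

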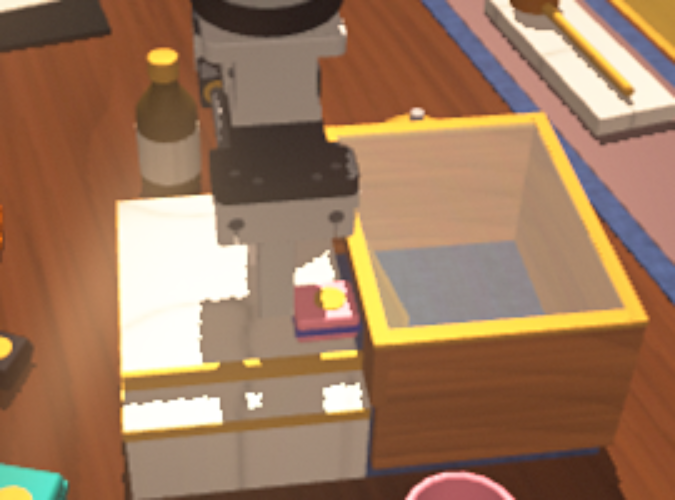

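View pics/s2c.png

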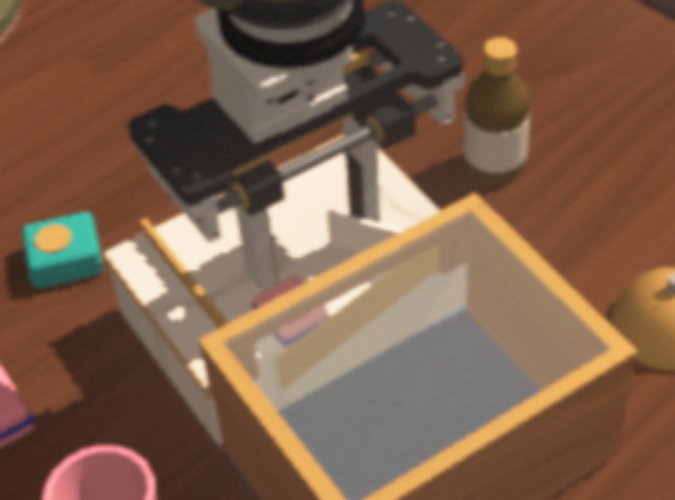

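The side crop shows the fob at (325,305), just ahead of its finger. In the scene crop the brass flap (280,380 to 440,250) is swinging in ahead of the fob. I'll keep pushing.

```bash
python3 -m creep '{"slide":[[0.59,-0.12,0],[0.59,-0.12,0],[0.59,-0.12,0],[0.49,-0.1,0],[0.3,-0.06,0],[0.2,-0.04,0],[0,0,0]],"turn":[0,0,0,0,0,0,0],"claw":[0.66,0.66,0.66,0.66,0.66,0.66,0.66]}'
python3 - <<'E'
from h import *
p,d=save('scene','s3.png'); cv2.imwrite('pics/s3c.png',cv2.resize(p[150:350,150:420,::-1],None,fx=2.5,fy=2.5))
E
```

```text
clock: 4.97
eef_pos: [539.1, 6.9, 266.0]
eef_rot: [-3.141, -0.003, 2.942]
wrist_force: [-9.0, 3.1, 0.5]
finger_gap: 61.7
finger_force: 4.4
```

View pics/s3c.png

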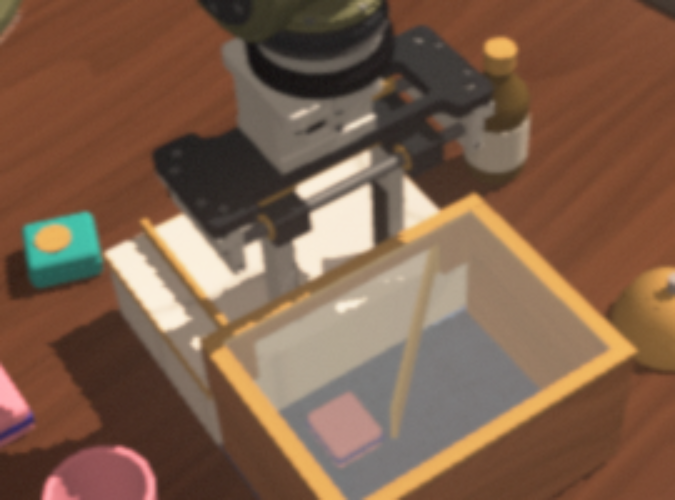

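The fob now lies on the box floor at (345,430), and the finger still holds the flap open at (415,340). I'll draw back and then go up.

```bash
python3 -m creep '{"slide":[[-1.5,0.3,0],[-2,0.4,0],[-2,0.4,0],[-2,0.4,0],[-2,0.4,0],[0,0,4],[0,0,4],[0,0,4]],"turn":[0,0,0,0,0,0,0,0],"claw":[0.66,0.66,0.66,0.66,0.66,0.66,0.66,0.66]}'
python3 -m creep '{"slide":[[-3,0,2],[-3,0,0],[0,0,0],[0,0,0],[0,0,0],[0,0,0]],"turn":[0,0,0,0,0,0],"claw":[0.66,0.66,0.66,0.66,0.66,0.66]}'
python3 - <<'E'
from h import *
p,d=save('scene','s4.png'); cv2.imwrite('pics/s4c.png',cv2.resize(p[150:350,150:420,::-1],None,fx=2.5,fy=2.5))
E
```

```text
clock: 6.02
eef_pos: [444.5, 25.6, 388.3]
eef_rot: [-3.141, 0.001, 2.942]
wrist_force: [0.3, -0.3, 0.0]
finger_gap: 62.0
finger_force: 0.0
clock: 6.78
eef_pos: [385.1, 25.8, 406.4]
eef_rot: [-3.141, -0.001, 2.942]
wrist_force: [0.5, -0.3, -0.1]
finger_gap: 62.2
finger_force: 0.0
```

View pics/s4c.png

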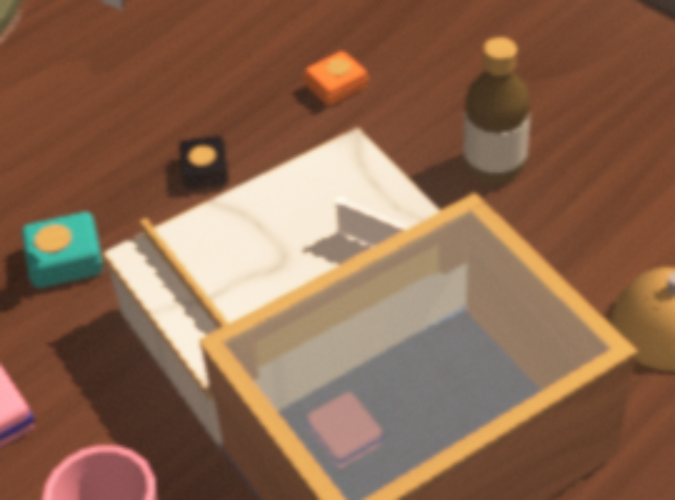

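The flap is shut, with its wing standing out again at (340,215). The fob rests inside at (345,430), and the bell, tumbler and bottle haven't moved.

```bash
python3 -c "
from cell import manip
print(manip.sign_off())"
```

```text
the job is handed in; nothing more can be done
None
```

The pink fob is inside the key return box, the flap has swung shut, the bell, tumbler and bottle are undisturbed, and the job is handed in; the hand-in gave no verdict.

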